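Roll a tin home in the can rack

TASK

Put the big tin away in the wire can rack: push it from the side so that it rolls slowly, without ever lifting it or letting it run, into the mouth of the rack and in between the two spring keepers. Keep rolling it until it comes up against the sprung rubber buffer, then lean on it gently, without denting it, until both keepers have snapped in behind it and hold it against the buffer; leave the small tin and the spice jar beside the rack where they stand.

Things in the scene. Friction and masses are not known exactly. Their poses are not given: they have to be found in the camera images.
- bean_tin: Light food tin with a paper label, 75.4 mm across and 110 mm long, 0.16 to 0.24 kg, lying on its side in front of the rack. Origin: middle of its bottom end; its z axis runs along the tin's axis to the other end. Too thick for most grippers. A push of more than 25 N dents it. Grippy fingers drag on its side as it turns, so it takes 1 to 5 N more push than the buffer gives back.
- tin_mid (a point): Middle of the big tin, on its axis, 55 mm from each end; 37.7 mm above the worktop when the tin lies on it. Axes as bean_tin; they turn as the tin rolls.
- can_rack: Bent-wire steel can rack, one lane, screwed to the worktop, open at the front. Origin: on the worktop, on the lane's centre line, 30 mm inside the mouth; x points into the lane (the way the tin must roll), y left, z up. Side rails 51 mm high run from x = -30 mm (mouth, 152 mm wide inside) to the back plate at x = 185 mm; from x = 8 mm on they are 122 mm apart. The tin rolls on the bare worktop.
- back_plate (a point): Point on the worktop below the rack's back plate (54 mm high), at rack x = 185 mm. In front of it a stop carriage is clamped where the staff left it; it bears a sprung rubber buffer 66 mm wide, centred 38 mm up, top 51 mm, on a 54 mm bracket. The buffer's free face stands at rack x = 135 to 155 mm: not reported, to be felt. It gives from 1.3 N, 1 N more per mm; solid at 8 mm (9.3 N).
- lane_floor (a point): Point on the lane's centre line on the worktop, rack x = 80 mm. Near it two sprung keepers (steel flaps, 40 mm high) lean into the lane from the rails, tips 86 mm apart, 75 mm before the buffer's free face. The tin's ends spread them as it rolls in (under 3 N). They snap in behind it once it has squeezed the buffer 4 to 5 mm (push on the tin until you feel 12 to 13 N) and then hold it.
- small_tin: Small food tin, 58 mm across and 72 mm high, standing to the right of the rack (bystander). Origin: centre of its underside.
- spice_jar_a: Spice jar with yellow cap, 45 mm across and 100 mm high, standing to the left of the back of the rack (bystander). Origin: centre of its underside.

How it is judged:
At the end, for the whole second after the job is handed in: The big tin lies at rest on the worktop inside the rack, square to the lane (within 0.03 rad), its middle more than 92 mm along the lane from the rack's origin, held by both keepers (each touching it with more than 0.35 N) against the squeezed rubber buffer (which presses on it with more than 1 N) (contact force between bean_tin and buffer_c0 above 1 N and x of tin_mid in the frame of can_rack above 0.092 m and angle between the z axis of bean_tin and the y axis of can_rack, either way round below 0.03 rad and height (world z) of tin_mid below 0.041 m and linear speed of bean_tin below 0.01 m/s and contact force between bean_tin and keeper_l_c0 above 0.35 N and contact force between bean_tin and keeper_r_c0 above 0.35 N).
It fails at once if the big tin is pushed by the fingers with more than 25 N (contact force between the fingers and bean_tin above 25 N).
It fails at once if the big tin is pressed against the buffer with more than 18 N (contact force between bean_tin and buffer_c0 above 18 N).
It fails at once if the big tin is lifted more than 15 mm (height (world z) of tin_mid above 0.053 m).
It fails at once if the big tin runs faster than 0.25 m/s (linear speed of bean_tin above 0.25 m/s).
It fails at once if the small tin or the spice jar is shifted more than 15 mm (distance of any of small_tin, spice_jar_a from where it was at the start of the episode above 0.015 m).
It also fails if it takes over 58 s, if anything falls off the work surface, if the arm or the gripper's body presses on something with over 40 N, if the wrist force passes 120 N, or if a joint passes its speed limit or range.

ROBOT

A 6-joint arm with a two-finger parallel gripper is mounted at the origin on a cart in front of the work surface, level with it; the furniture and walls round the work are solid. World frame = base frame: x ahead of the robot, y to its left, z up, the work surface at z = 0. Lengths are in m, angles in rad, forces in N, time in s.
With the tool pointing down it reaches from about 0.35 to 0.8 m from the base axis. Payload 7.3 kg.
Tool frame: the origin (TCP) lies at the very end of the fingers, on their centre line; the grasp point (between the pads) lies 19 mm behind it; z points along the fingers, y is the line along which they close (so a half turn about z gives the same grasp; the last joint's range is limited). The gripper opens to 85 mm and grips with 20 to 120 N. Pads are 22 mm wide; open, the fingers measure 114 mm over their backs; the gripper's body (76 mm by 85 mm) begins 54 mm behind the grasp point. The pads swing forward as they close: fully open they stand 13 mm farther back than shut.
Start: joints at [0.986, 0.342, 1.524, -0, 1.275, -0.146], TCP at [0.223, 0.475, 0.231] pointing down, gripper open.
Joint ranges: [-2.53, 2.53], [-0.77, 2.02], [0.04, 2.7], [-1, 4.14], [0.28, 2.66], [-3.11, 3.11]. Speed limits (rad/s): [2.57, 2.57, 3.14, 3.14, 3.14, 3.14].

INTERFACE

Orientations are given as [roll, pitch, yaw] about the fixed x, y, z axes, in that order (R = Rz(yaw) Ry(pitch) Rx(roll)).
In Python, from bench import bot gives the robot as it stands.
- The arm moves only by the tool drive_tool, never from a script. Its argument "deltas" is a list of rows, each a list of 6 numbers: the shift along the world's x, y, z as a fraction of full scale, then the turn, a rotation vector about the world's x, y, z as a fraction of full scale. In form: [[tx, ty, tz, rx, ry, rz], ...]. A call has 1 to 10 rows; each row is the pose to reach, as a shift and turn from the pose commanded when the call began; what a row does not reach only later rows make up. Full scale, the value 1, is 0.12 m for a shift and 45 degrees for a turn. A row lasts 1/8 s, in which the tool goes at most 62.5 mm and 10.7 degrees, less where a joint would pass 70% of its speed; a pose out of reach is approached as far as the arm can. A call with a number of a shift or a turn outside -1 to 1 is refused whole. A call with a gripper value outside its range is refused whole. "grip" is the closure, from 0 (fully open) to 1 (shut), set as the call begins (left out, the last holds). The fingers move at their own pace and stop on an object; the grip force is fixed at half the most. Time passes only in rows, so rows that repeat a pose let the fingers close. It gives the time, the measured TCP pose, the force, the opening and the grip force at its end, in the units of the state.
- bot.state(): the state, without advancing time (a new reading comes with each control period).
- bot.grab_frame(name): name is "scene" or "top"; returns (picture, depth): 420x560x3 uint8, red, green, blue; 420x560 float32, m along the optical axis (not along the pixel's ray), 0 where there is no reading.
- bot.camera_model(name): a dict with "fx", "fy", "cx", "cy" (pixels), "R" (3x3) and "t" (3): a world point X has camera coordinates R X + t. Camera axes: x right, y down, z forward; pixel columns grow to the right and rows downward; lengths in m; the calibration is good to about 2 mm. A picture is of the moment at which its call begins. camera_model takes no time and is no camera call.
- bot.finish_job(): hands the job in; it is judged then, once.
The state is a dict: "t": time; "joints": joint angles; "dq": joint speeds; "tau": joint torques, N m; "tcp_pos": TCP position; "ee_rot": TCP orientation; "wrist_force": force on the tool from outside, world axes, zero at the start; "moment": the same for the moment, N m; "finger_gap": opening from 0.0 (shut) to 1.0 (fully open); "finger_force": force on a finger pad.
Only numpy, scipy, OpenCV 4.12 (cv2) and the standard library are available. Lean on these libraries where they do the work, as an engineer would, in place of code of your own. Each camera call takes 0.05 s, during which the arm holds its last target. There are 200 camera calls.

## Working session

There is one attempt and no reset: what is moved stays moved. The work goes in short steps, Python scripts to look and compute and a tool call to move; the robot and the scene stay as the last step left them, time stands still between calls to the robot, and variables do not carry over. Pictures are saved under pics/ and viewed, at most 10 in all, crops included, and the job is handed in when it is done.

Besides the shell and the picture viewer there is one more tool, called after "Emit:" by a JSON object that holds its "fn" and its "kwargs". drive_tool: Moves the arm, as the interface text tells. Its arguments: {"type":"object","properties":{"deltas":{"type":"array"},"grip":{"type":"number"}},"required":["deltas"]}

```bash
mkdir -p pics
cat > h.py <<'E'
from bench import bot
import numpy as np, cv2
def grab(n,f=None):
    im,d=bot.grab_frame(n)
    if f: cv2.imwrite('pics/'+f,im[:,:,::-1])
    return im,d
def ray(n,px,z):
    c=bot.camera_model(n);R=np.array(c['R']);t=np.array(c['t'])
    o=-R.T@t; px=np.atleast_2d(px)
    d=np.c_[(px[:,0]-c['cx'])/c['fx'],(px[:,1]-c['cy'])/c['fy'],np.ones(len(px))]@R
    return o+d*((z-o[2])/d[:,2])[:,None]
def cloud(n,d):
    c=bot.camera_model(n);R=np.array(c['R']);t=np.array(c['t'])
    v,u=np.mgrid[:d.shape[0],:d.shape[1]]
    p=np.stack([(u-c['cx'])/c['fx']*d,(v-c['cy'])/c['fy']*d,d],-1)
    return (p-t)@R
E
python3 - <<'E'
from h import *
for n in('scene','top'):
    im,d=grab(n,n+'0.png'); np.savez(n+'0.npz',im=im,d=d)
    c=bot.camera_model(n);print(n,-np.array(c['R']).T@c['t'],c['fx'])
s=bot.state();print(s['t'],s['tcp_pos'],s['ee_rot'],s['wrist_force'])
E
```

```text
scene [ 0.06376241 -0.39920837  0.5550851 ] 423.51539870237474
top [ 0.53359431 -0.0549464   0.88608446] 465.9540431505457
0.1 [0.22284811 0.47496314 0.23071363] [-3.14026424e+00 -1.87432732e-04  2.70276244e+00] [-0.02840978 -0.73040261  0.25302795]
```

View pics/scene0.png

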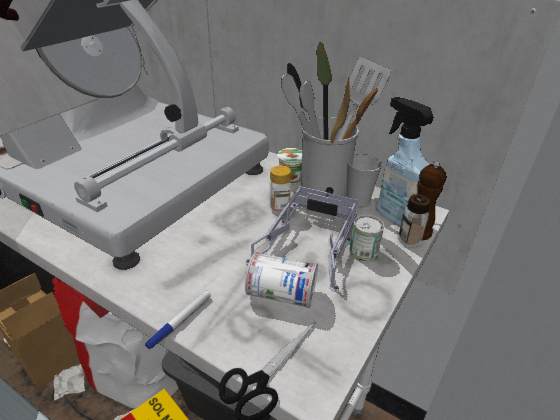

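View pics/top0.png

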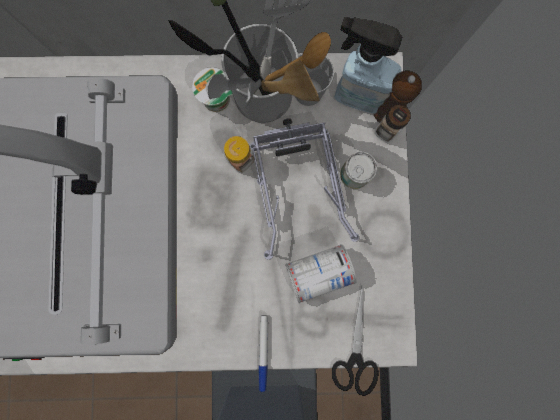

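The scene shows the tin in front of the rack mouth; in the top view the tin is at about (322,274), the mouth tips at (268,255) and (355,238), and the back corners at (255,135) and (325,128). Next I measure the tin and rack from depth.

```bash
cat > m.py <<'E'
from h import *
def tin(d,n='top'):
    P=cloud(n,d)[200:330,250:400].reshape(-1,3)
    P=P[(P[:,2]>.062)&(P[:,2]<.085)]
    (cx,cy),(w,h),a=cv2.minAreaRect((P[:,:2]*1000).astype(np.float32))
    return P,(cx,cy),(w,h),a
if __name__=='__main__':
    d=np.load('top0.npz')['d']
    P,*r=tin(d);print('tin',len(P),P[:,2].max(),r)
    # ends of tin via contour minarea on top strip
    C=cloud('top',d); sub=C[100:262,235:362]
    z=sub[...,2]; m=(z>.035)&(z<.06)
    im=(np.clip(sub[...,2],0,.1)*2550).astype(np.uint8)
    cv2.imwrite('pics/h.png',cv2.resize(np.hstack([im,np.load('top0.npz')['im'][100:262,235:362].mean(2).astype(np.uint8)]),None,fx=3.1,fy=3.1,interpolation=0))
    for n,pts,zz in[('mouth',[[268,255],[355,238]],.051),('back',[[253,135],[326,127]],.054)]:
        print(n,ray('top',np.array(pts,float),zz))
    print('table z',np.median(C[280:300,200:240,2]))
E
python3 m.py
```

```text
tin 1902 0.07685266488562562 [(508.6646728515625, -130.36355590820312), (56.85545349121094, 109.72034454345703), 18.091190338134766]
mouth [[ 0.54237952 -0.03703654  0.051     ]
 [ 0.56979325 -0.19353305  0.051     ]]
back [[ 0.76094547 -0.01312411  0.054     ]
 [ 0.77380447 -0.14695668  0.054     ]]
table z -0.0007763796202331866
```

View pics/h.png

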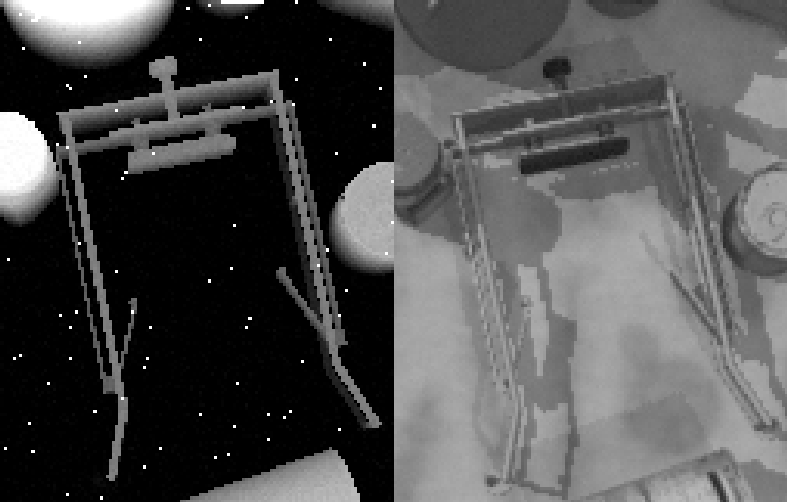

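The height picture shows the rails, with left from (69,140) to (122,385) and right from (280,105) to (333,345). It also shows the mouth tips at (112,478) and (375,425), and the buffer face at (130,172)–(236,150).

```bash
cat > n.py <<'E'
from m import *
f=lambda *p:np.array(p,float)/3.1+[235,100]
r=lambda p,z=.050:ray('top',p,z)[:,:2]
L=r(f([69,140],[122,385]));Rr=r(f([280,105],[333,345]));M=r(f([112,478],[375,425]));B=r(f([130,172],[236,150]));K=r(f([134,300],[281,270]),.04)
BP=r(f([60,115],[273,73]),.054)
ang=lambda v:np.degrees(np.arctan2(v[1],v[0]))
print('L',ang(L[0]-L[1]),'R',ang(Rr[0]-Rr[1]),'M',ang(M[0]-M[1])-90,'B',ang(B[0]-B[1])-90,'BP',ang(BP[0]-BP[1])-90)
E
cat > o.py <<'E'
from n import *
a=np.radians(np.mean([ang(L[0]-L[1]),ang(Rr[0]-Rr[1])]))
u=np.array([np.cos(a),np.sin(a)]);v=np.array([-u[1],u[0]])
for n,p in dict(L=L,R=Rr,M=M,B=B,K=K,BP=BP).items(): print(n,np.round(p,4).tolist(),'uv',np.round(np.c_[p@u,p@v],4).tolist())
P,c,wh,_=tin(np.load('top0.npz')['d']);c=np.array(c)/1000
print('a',np.degrees(a),'tin',c,c@u,c@v)
# second view of tin
P2=cloud('scene',np.load('scene0.npz')['d'])[225:320,225:340].reshape(-1,3)
P2=P2[(P2[:,2]>.064)&(P2[:,2]<.085)]
print(cv2.minAreaRect((P2[:,:2]*1000).astype(np.float32)))
# tin axis: by bin top
Q=P-P.mean(0); Q=P[P[:,2]>.073]; print('ridge',Q[:,:2].mean(0),cv2.minAreaRect((Q[:,:2]*1000).astype(np.float32)))
E
python3 o.py
```

```text
L 11.198882787700251 R 10.590621210288127 M 10.272869378320436 B 10.986420527286711 BP 10.495989554253669
L [[0.7429, -0.0205], [0.5973, -0.0493]] uv [[0.7256, -0.1605], [0.5772, -0.1613]]
R [[0.762, -0.1458], [0.6185, -0.1726]] uv [[0.7207, -0.2872], [0.5747, -0.2864]]
M [[0.5437, -0.0426], [0.5714, -0.1955]] uv [[0.5259, -0.1446], [0.5242, -0.3]]
B [[0.7231, -0.0561], [0.7353, -0.119]] uv [[0.6994, -0.1918], [0.6995, -0.2558]]
K [[0.6483, -0.0572], [0.6647, -0.1446]] uv [[0.6258, -0.1787], [0.6254, -0.2676]]
BP [[0.757, -0.0155], [0.7804, -0.1418]] uv [[0.7404, -0.1583], [0.7395, -0.2867]]
a 10.894751998994188 tin [ 0.50866467 -0.13036356] 0.47485708637583984 -0.22415430764289687
((507.0740051269531, -131.5140838623047), (50.63950729370117, 110.18746948242188), 18.209230422973633)
ridge [ 0.5091077  -0.13034882] ((507.98883056640625, -130.45074462890625), (30.205551147460938, 108.79695892333984), 16.837879180908203)
```

Run:
```python
from h import *
C=np.vstack([cloud(n,np.load(n+'0.npz')['d']).reshape(-1,3) for n in('top','scene')])
for x in np.arange(.2,.6,.06):
    r=[]
    for y in np.arange(-.3,.6,.06):
        s=C[(abs(C[:,0]-x-.03)<.03)&(abs(C[:,1]-y-.03)<.03),2]; r.append(round(float(np.percentile(s,99)),2) if len(s)>5 else None)
    print(round(x,2),r)
```

```text
0.2 [None, None, None, None, None, None, None, None, None, None, None, None, None, None, None]
0.26 [None, 0.01, 0.01, None, 0.02, None, None, None, None, None, None, None, None, None, -0.86]
0.32 [0.0, 0.01, 0.01, 0.0, 0.02, 0.0, 0.0, 0.0, 0.07, 0.08, 0.08, 0.08, 0.07, 0.05, -0.85]
0.38 [0.0, 0.01, 0.0, 0.0, 0.02, 0.0, 0.0, 0.1, 0.15, 0.15, 0.1, 0.1, 0.19, 0.2, 0.1]
0.44 [0.0, 0.06, 0.07, 0.07, 0.0, 0.0, 0.0, 0.1, 0.14, 0.14, 0.1, 0.1, 0.4, 0.28, 0.28]
0.5 [0.0, 0.07, 0.08, 0.07, 0.89, 0.0, 0.0, 0.1, 0.14, 0.14, 0.1, 0.41, 0.4, 0.39, 0.35]
0.56 [0.0, 0.05, 0.05, 0.0, 0.05, 0.0, 0.0, 0.1, 0.14, 0.14, 0.1, 0.4, 0.37, 0.33, 0.35]
```

Emit:
{"fn": "drive_tool", "kwargs": {"deltas": [[0.08,-0.25,0.05,0,0,0.04],[0.16,-0.5,0.1,0,0,0.08],[0.25,-0.75,0.1,0,0,0.12],[0.33,-1,0.1,0,0,0.16]], "grip": 0.59}}

```text
t: 0.6
tcp_pos: [0.2627, 0.3542, 0.2431]
ee_rot: [-3.141, -0.0, 2.83]
wrist_force: [0.4, 0.4, 0.1]
finger_gap: 0.408
finger_force: 0.0
```

Emit:
{"fn": "drive_tool", "kwargs": {"deltas": [[0.08,-0.25,0,0,0,0.04],[0.16,-0.5,0,0,0,0.08],[0.25,-0.75,0,0,0,0.12],[0.33,-1,0,0,0,0.16]]}}

```text
t: 1.1
tcp_pos: [0.3023, 0.2342, 0.2431]
ee_rot: [-3.141, -0.0, 2.955]
wrist_force: [1.1, -0.3, 0.2]
finger_gap: 0.407
finger_force: 0.0
```

Emit:
{"fn": "drive_tool", "kwargs": {"deltas": [[0.08,-0.25,0,0,0,0.04],[0.16,-0.5,0,0,0,0.08],[0.25,-0.75,0,0,0,0.12],[0.33,-1,0,0,0,0.16]]}}

```text
t: 1.6
tcp_pos: [0.3419, 0.1143, 0.2432]
ee_rot: [3.142, -0.0, 3.081]
wrist_force: [0.7, -0.3, 0.8]
finger_gap: 0.414
finger_force: 0.0
```

Emit:
{"fn": "drive_tool", "kwargs": {"deltas": [[0.08,-0.25,0,0,0,0.04],[0.16,-0.5,0,0,0,0.08],[0.25,-0.75,0,0,0,0.12],[0.33,-1,0,0,0,0.16]]}}

```text
t: 2.1
tcp_pos: [0.3815, -0.0057, 0.2431]
ee_rot: [3.141, -0.0, -3.077]
wrist_force: [0.7, 0.1, -1.0]
finger_gap: 0.406
finger_force: 0.0
```

Emit:
{"fn": "drive_tool", "kwargs": {"deltas": [[0.08,-0.25,0,0,0,0.04],[0.16,-0.5,0,0,0,0.08],[0.25,-0.75,0,0,0,0.12],[0.33,-1,0,0,0,0.16],[0.33,-1,0,0,0,0.16],[0.33,-1,0,0,0,0.16]]}}

```text
t: 2.85
tcp_pos: [0.4206, -0.1243, 0.243]
ee_rot: [3.141, -0.001, -2.953]
wrist_force: [0.6, -0.4, 0.8]
finger_gap: 0.413
finger_force: 0.0
```

Emit:
{"fn": "drive_tool", "kwargs": {"deltas": [[0.04,-0.17,-0.3,0,0,0],[0.04,-0.17,-0.6,0,0,0],[0.04,-0.17,-0.93,0,0,0],[0.04,-0.17,-0.93,0,0,0]]}}

```text
t: 3.35
tcp_pos: [0.424, -0.1433, 0.1299]
ee_rot: [3.137, -0.005, -2.951]
wrist_force: [0.4, 0.3, 0.2]
finger_gap: 0.407
finger_force: 0.0
```

Emit:
{"fn": "drive_tool", "kwargs": {"deltas": [[0,0,-0.25,0,0,0],[0,0,-0.5,0,0,0],[0,0,-0.75,0,0,0],[0,0,-0.93,0,0,0],[0,0,-0.93,0,0,0]]}}

```text
t: 3.98
tcp_pos: [0.4261, -0.1448, 0.0206]
ee_rot: [3.141, -0.001, -2.951]
wrist_force: [0.1, 0.0, -0.2]
finger_gap: 0.41
finger_force: 0.0
```

Run:
```python
from h import *
im,d=grab('top'); cv2.imwrite('pics/t1.png',cv2.resize(im[90:390,200:420,::-1],None,fx=2,fy=2))
s=bot.state();print(s['t'],s['tcp_pos'],s['ee_rot'],s['wrist_force'],s['joints'])
```

```text
4.025 [ 0.42658569 -0.14509545  0.021265  ] [-3.14108958e+00  8.06135289e-04 -2.95148486e+00] [-0.17115646  1.02991247 -1.21735203] [-4.98324129e-01  5.13738379e-01  1.97092607e+00  2.02745609e-04
  6.55986069e-01 -2.25938866e+00]
```

View pics/t1.png

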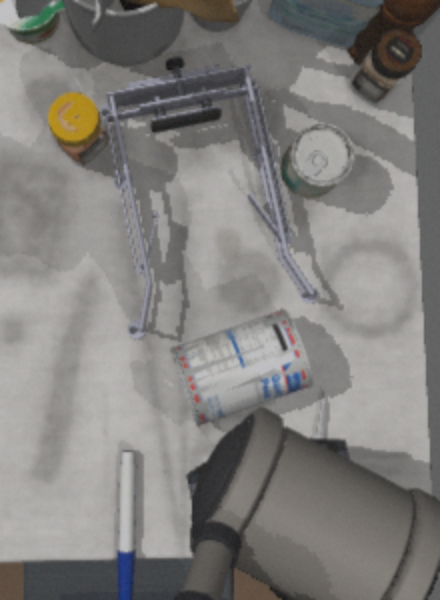

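The gripper stands behind the tin, which is still at about (245,365) in the crop and undisturbed. I start a slow push along the lane.

Emit:
{"fn": "drive_tool", "kwargs": {"deltas": [[0.025,0.005,0,0,0,0],[0.05,0.01,0,0,0,0],[0.075,0.014,0,0,0,0],[0.1,0.019,0,0,0,0],[0.125,0.024,0,0,0,0],[0.15,0.029,0,0,0,0],[0.17,0.032,0,0,0,0],[0.19,0.036,0,0,0,0],[0.21,0.04,0,0,0,0],[0.23,0.044,0,0,0,0]]}}

```text
t: 5.28
tcp_pos: [0.4536, -0.1398, 0.0201]
ee_rot: [3.141, -0.0, -2.952]
wrist_force: [-0.8, 0.3, -1.0]
finger_gap: 0.407
finger_force: 0.0
```

Emit:
{"fn": "drive_tool", "kwargs": {"deltas": [[0.016,0.003,0,0,0,0],[0.032,0.006,0,0,0,0],[0.048,0.009,0,0,0,0],[0.064,0.012,0,0,0,0],[0.08,0.015,0,0,0,0],[0.096,0.018,0,0,0,0],[0.112,0.021,0,0,0,0],[0.128,0.024,0,0,0,0],[0.144,0.027,0,0,0,0],[0.16,0.031,0,0,0,0]]}}

```text
t: 6.52
tcp_pos: [0.4728, -0.1361, 0.0201]
ee_rot: [3.141, 0.0, -2.952]
wrist_force: [0.9, -0.2, 0.0]
finger_gap: 0.411
finger_force: 0.0
```

```bash
cat > chk.py <<'E'
from m import *
import sys
im,d=grab('top'); cv2.imwrite('pics/%s.png'%sys.argv[1],cv2.resize(im[90:390,200:420,::-1],None,fx=2,fy=2))
C=cloud('top',d); H=C.reshape(-1,3)
u=np.array([.9823,.1874]);v=np.array([-.1874,.9823]);o=np.array([.66,-.0995])
# rack coordinates: origin u=.555
q=(H[:,:2]-o)@np.c_[u,v]; q[:,0]+=o@u-.555
t=np.array(bot.state()['tcp_pos'])[:2]; tr=(t-o)@np.c_[u,v]; tr[0]+=o@u-.555
k=(H[:,2]>.06)&(H[:,2]<.082)&(q[:,0]>tr[0]+.013)&(q[:,0]<tr[0]+.13)&(abs(q[:,1])<.075)
r=cv2.minAreaRect((q[k]*1000).astype(np.float32)); print('tcp rack',tr,'tin rect',np.round(r[0],1),np.round(r[1],1),round(r[2],2))
s=bot.state();print(s['t'],s['tcp_pos'],s['wrist_force'])
for e in(-1,1):
    kk=k&(e*(q[:,1]-r[0][1]/1000)>.015)
    print('side',e,'front edge',np.percentile(q[kk,0],99) if kk.sum() else None,'v extreme',np.percentile(e*q[kk,1],99)*e)
E
python3 chk.py t2
```

```text
tcp rack [-0.11584563 -0.00089796] tin rect [-63.2   0.2] [ 58.2 109.7] 7.11
6.575 [ 0.4730291  -0.13608384  0.02014458] [ 0.28535113 -0.0861294  -0.06722705]
side -1 front edge -0.030781629900198507 v extreme -0.05564622957106325
side 1 front edge -0.0392221154301229 v extreme 0.05606528063961873
```

View pics/t2.png

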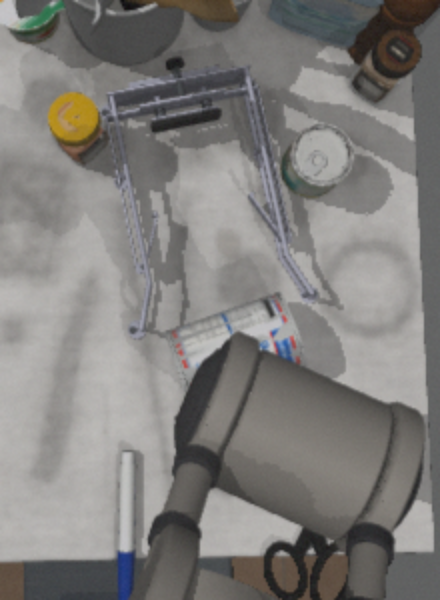

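The tin is in contact and rolling, but it is still skewed 7° (front edge around (230,310) in the crop). Pushing alone doesn't turn it. I'll rest the fingertips lightly on its ridge and twist it square.

Emit:
{"fn": "drive_tool", "kwargs": {"deltas": [[-0.04,-0.008,0,0,0,0],[-0.12,-0.023,0,0,0,0],[-0.12,-0.023,0.25,0,0,0],[-0.12,-0.023,0.5,0,0,0],[-0.12,-0.023,0.75,0,0,0],[0.04,0.01,0.75,0,0,0.05],[0.2,0.04,0.75,0,0,0.1],[0.38,0.08,0.75,0,0,0.158],[0.422,0.091,0.75,0,0,0.158],[0.422,0.091,0.75,0,0,0.158]]}}

```text
t: 7.82
tcp_pos: [0.5225, -0.1251, 0.1098]
ee_rot: [3.141, -0.001, -2.829]
wrist_force: [-0.1, -0.1, -0.1]
finger_gap: 0.41
finger_force: 0.0
```

Emit:
{"fn": "drive_tool", "kwargs": {"deltas": [[0,0,-0.05,0,0,0],[0,0,-0.1,0,0,0],[0,0,-0.15,0,0,0],[0,0,-0.2,0,0,0],[0,0,-0.2,0,0,0]]}}

```text
t: 8.45
tcp_pos: [0.5229, -0.1251, 0.0855]
ee_rot: [3.141, -0.001, -2.828]
wrist_force: [-0.8, 0.2, 0.1]
finger_gap: 0.41
finger_force: 0.0
```

Run:
```python
from h import *
im,d=grab('scene'); cv2.imwrite('pics/s2.png',cv2.resize(im[150:350,180:420,::-1],None,fx=3,fy=3))
s=bot.state();print(s['t'],s['tcp_pos'],s['ee_rot'],s['wrist_force'])
```

```text
8.5 [ 0.52314035 -0.12515204  0.08585172] [ 3.14114870e+00 -4.35288093e-04 -2.82798744e+00] [ 0.66417758  0.05502227 -0.01609378]
```

View pics/s2.png

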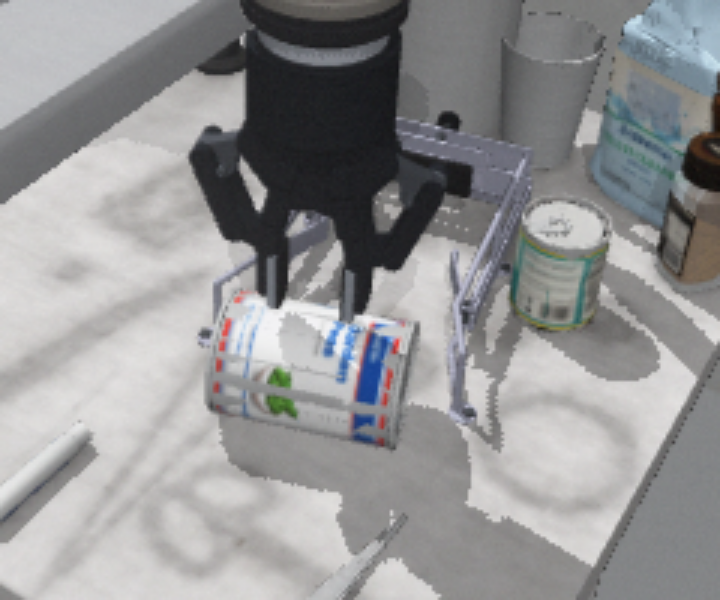

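The fingertips hover over the ridge, at (270,305) and (352,318), centred on the tin. I lower slowly to contact.

Emit:
{"fn": "drive_tool", "kwargs": {"deltas": [[0,0,-0.02,0,0,0],[0,0,-0.04,0,0,0],[0,0,-0.06,0,0,0],[0,0,-0.07,0,0,0],[0,0,-0.07,0,0,0]]}}

```text
t: 9.12
tcp_pos: [0.5232, -0.1252, 0.0776]
ee_rot: [3.141, -0.0, -2.828]
wrist_force: [-1.1, -0.6, -0.6]
finger_gap: 0.413
finger_force: 0.0
```

Emit:
{"fn": "drive_tool", "kwargs": {"deltas": [[0,0,-0.008,0,0,0],[0,0,-0.016,0,0,0],[0,0,-0.016,0,0,0]]}}

```text
t: 9.5
tcp_pos: [0.5232, -0.1252, 0.0757]
ee_rot: [3.141, -0.0, -2.828]
wrist_force: [-0.9, -0.2, 0.5]
finger_gap: 0.411
finger_force: 0.0
```

Emit:
{"fn": "drive_tool", "kwargs": {"deltas": [[0,0,-0.008,0,0,0],[0,0,-0.008,0,0,0]]}}

```text
t: 9.75
tcp_pos: [0.5232, -0.1252, 0.0748]
ee_rot: [3.141, -0.0, -2.828]
wrist_force: [-0.1, 0.9, 0.8]
finger_gap: 0.408
finger_force: 0.0
```

Emit:
{"fn": "drive_tool", "kwargs": {"deltas": [[0,0,-0.008,0,0,0],[0,0,-0.008,0,0,0]]}}

```text
t: 10.0
tcp_pos: [0.5236, -0.1252, 0.0743]
ee_rot: [-3.141, 0.001, -2.828]
wrist_force: [0.4, 1.4, 3.9]
finger_gap: 0.412
finger_force: 2.1
```

Emit:
{"fn": "drive_tool", "kwargs": {"deltas": [[0,0,-0.006,0,0,0],[0,0,-0.006,0,0,0]]}}

```text
t: 10.25
tcp_pos: [0.524, -0.1251, 0.0743]
ee_rot: [-3.141, 0.002, -2.828]
wrist_force: [0.0, 1.8, 7.7]
finger_gap: 0.41
finger_force: 4.6
```

Emit:
{"fn": "drive_tool", "kwargs": {"deltas": [[0,0,-0.006,0,0,0],[0,0,-0.006,0,0,0]]}}

```text
t: 10.5
tcp_pos: [0.5244, -0.125, 0.0742]
ee_rot: [-3.14, 0.003, -2.828]
wrist_force: [-1.2, 3.4, 13.9]
finger_gap: 0.407
finger_force: 6.9
```

Emit:
{"fn": "drive_tool", "kwargs": {"deltas": [[0,0,0.006,0,0,-0.02],[0,0,0.006,0,0,-0.05],[0,0,0.006,0,0,-0.08],[0,0,0.006,0,0,-0.11],[0,0,0.006,0,0,-0.14],[0,0,0.006,0,0,-0.162],[0,0,0.006,0,0,-0.162]]}}

```text
t: 11.38
tcp_pos: [0.5241, -0.1254, 0.0743]
ee_rot: [-3.14, 0.002, -2.955]
wrist_force: [0.4, 1.2, 9.4]
finger_gap: 0.41
finger_force: 4.2
```

```bash
cat > ch2.py <<'E'
from m import *
im,d=grab('scene')
P=cloud('scene',d).reshape(-1,3)
u=np.array([.9823,.1874]);v=np.array([-.1874,.9823]);o=np.array([.66,-.0995])
q=(P[:,:2]-o)@np.c_[u,v]; q[:,0]+=o@u-.555
s=bot.state();t=(np.array(s['tcp_pos'])[:2]-o)@np.c_[u,v]; t[0]+=o@u-.555
print('tcp',t,s['tcp_pos'],s['wrist_force'])
# near face of tin: z .02-.055, in front part (facing scene camera, -u side)
x0=t[0]
import sys
x0=float(sys.argv[1]) if len(sys.argv)>1 else x0
k=(P[:,2]>.03)&(P[:,2]<.06)&(q[:,0]<x0-.02)&(q[:,0]>x0-.06)&(abs(q[:,1])<.08)
Q=q[k];Z=P[k,2]
# linear model: x + sqrt(r2-(z-r)^2) = a + b*y
X=Q[:,0]+np.sqrt(.0377**2-(Z-.0377)**2)
w=np.ones(len(X),bool)
for _ in range(3):
    b=np.polyfit(Q[w,1],X[w],1);w=abs(np.polyval(b,Q[:,1])-X)<.003
print(w.sum(),'yaw(deg, + = left end back)',-np.degrees(np.arctan(b[0])),'x0',b[1],'y range',np.percentile(Q[w,1],[1,99]))
E
python3 ch2.py
```

```text
tcp [-6.36314244e-02  3.67496719e-05] [ 0.52414231 -0.12538108  0.07429878] [-0.40425681  1.95888513  7.97293897]
1010 yaw(deg, + = left end back) 7.209016451454956 x0 -0.05949715918402391 y range [-0.05808398  0.04824418]
```

The tin stayed skewed at 7.2°, so the tips slipped: the line contact underneath has the longer lever. I'll open the fingers wide to get more leverage and repeat.

Emit:
{"fn": "drive_tool", "kwargs": {"deltas": [[0,0,0.05,0,0,0],[0,0,0.12,0,0,0.05],[0,0,0.12,0,0,0.1],[0,0,0.12,0,0,0.162],[0,0,0.12,0,0,0.162],[0,0,0.12,0,0,0.162]], "grip": 0.08}}

```text
t: 12.18
tcp_pos: [0.5232, -0.1252, 0.0875]
ee_rot: [3.141, -0.0, -2.829]
wrist_force: [0.9, -0.1, 0.3]
finger_gap: 0.917
finger_force: 0.0
```

```bash
python3 ch2.py; python3 chk.py t3|head -1
```

```text
tcp [-0.0645243   0.00041376] [ 0.52319462 -0.12517807  0.08747831] [-0.27278531  0.13605483  0.2434362 ]
997 yaw(deg, + = left end back) 7.222609944456932 x0 -0.05963935170569159 y range [-0.057999    0.04852181]
tcp rack [-0.06450657  0.00041419] tin rect [0. 0.] [0. 0.] 0.0Traceback (most recent call last):
  File "chk.py", line 14, in <module>
    print('side',e,'front edge',np.percentile(q[kk,0],99) if kk.sum() else None,'v extreme',np.percentile(e*q[kk,1],99)*e)
                                                                                            ~~~~~~~~~~~~~^^^^^^^^^^^^^^
    return _quantile_unchecked(
        a, q, axis, out, overwrite_input, method, keepdims, weights)
    return _ureduce(a,
                    func=_quantile_ureduce_func,
    ...<5 lines>...
                    overwrite_input=overwrite_input,
                    method=method)
    r = func(a, **kwargs)
    result = _quantile(arr,
                       quantiles=q,
    ...<2 lines>...
                       out=out,
                       weights=wgt)
    slices_having_nans = np.isnan(arr[-1, ...])
                                  ~~~^^^^^^^^^
IndexError: index -1 is out of bounds for axis 0 with size 0
```

Emit:
{"fn": "drive_tool", "kwargs": {"deltas": [[0,0,-0.02,0,0,0],[0,0,-0.04,0,0,0],[0,0,-0.06,0,0,0],[0,0,-0.07,0,0,0],[0,0,-0.07,0,0,0]]}}

```text
t: 12.9
tcp_pos: [0.5232, -0.1252, 0.079]
ee_rot: [3.141, -0.0, -2.828]
wrist_force: [-0.2, -0.2, -0.5]
finger_gap: 0.922
finger_force: 0.0
```

Emit:
{"fn": "drive_tool", "kwargs": {"deltas": [[0,0,-0.02,0,0,0],[0,0,-0.025,0,0,0],[0,0,-0.025,0,0,0]]}}

```text
t: 13.28
tcp_pos: [0.5232, -0.1252, 0.0761]
ee_rot: [3.141, -0.0, -2.828]
wrist_force: [0.7, 0.2, -0.6]
finger_gap: 0.922
finger_force: 0.0
```

Emit:
{"fn": "drive_tool", "kwargs": {"deltas": [[0,0,-0.01,0,0,0],[0,0,-0.016,0,0,0],[0,0,-0.016,0,0,0]]}}

```text
t: 13.65
tcp_pos: [0.5232, -0.1252, 0.0742]
ee_rot: [3.141, -0.0, -2.828]
wrist_force: [-0.6, 0.6, 1.0]
finger_gap: 0.921
finger_force: 0.0
```

Emit:
{"fn": "drive_tool", "kwargs": {"deltas": [[0,0,-0.006,0,0,0],[0,0,-0.006,0,0,0]]}}

```text
t: 13.9
tcp_pos: [0.5232, -0.1252, 0.0735]
ee_rot: [3.141, -0.0, -2.828]
wrist_force: [0.5, 0.4, -0.2]
finger_gap: 0.921
finger_force: 0.0
```

Emit:
{"fn": "drive_tool", "kwargs": {"deltas": [[0,0,-0.008,0,0,0],[0,0,-0.016,0,0,0],[0,0,-0.016,0,0,0]]}}

```text
t: 14.28
tcp_pos: [0.5232, -0.1252, 0.0715]
ee_rot: [3.141, -0.0, -2.828]
wrist_force: [-0.3, -0.5, 0.3]
finger_gap: 0.918
finger_force: 0.0
```

Emit:
{"fn": "drive_tool", "kwargs": {"deltas": [[0,0,-0.008,0,0,0],[0,0,-0.016,0,0,0],[0,0,-0.016,0,0,0]]}}

```text
t: 14.65
tcp_pos: [0.5232, -0.1252, 0.0696]
ee_rot: [3.141, -0.0, -2.828]
wrist_force: [-0.4, -0.9, 0.1]
finger_gap: 0.922
finger_force: 0.0
```

Emit:
{"fn": "drive_tool", "kwargs": {"deltas": [[0,0,-0.006,0,0,0],[0,0,-0.01,0,0,0],[0,0,-0.01,0,0,0]]}}

```text
t: 15.02
tcp_pos: [0.5232, -0.1252, 0.0684]
ee_rot: [3.141, -0.0, -2.828]
wrist_force: [0.1, 0.3, -0.2]
finger_gap: 0.921
finger_force: 0.0
```

Emit:
{"fn": "drive_tool", "kwargs": {"deltas": [[0,0,-0.008,0,0,0],[0,0,-0.013,0,0,0],[0,0,-0.013,0,0,0]]}}

```text
t: 15.4
tcp_pos: [0.5232, -0.1251, 0.0668]
ee_rot: [3.141, -0.0, -2.828]
wrist_force: [0.5, 0.4, 0.2]
finger_gap: 0.923
finger_force: 0.0
```

Emit:
{"fn": "drive_tool", "kwargs": {"deltas": [[0,0,-0.006,0,0,0],[0,0,-0.008,0,0,0],[0,0,-0.008,0,0,0]]}}

```text
t: 15.78
tcp_pos: [0.5232, -0.1252, 0.0659]
ee_rot: [3.141, -0.0, -2.828]
wrist_force: [0.2, -0.2, -0.2]
finger_gap: 0.922
finger_force: 0.0
```

Emit:
{"fn": "drive_tool", "kwargs": {"deltas": [[0,0,-0.008,0,0,0],[0,0,-0.008,0,0,0]]}}

```text
t: 16.02
tcp_pos: [0.5232, -0.1252, 0.0649]
ee_rot: [3.141, -0.0, -2.828]
wrist_force: [0.1, 0.8, -0.2]
finger_gap: 0.915
finger_force: 0.0
```

Emit:
{"fn": "drive_tool", "kwargs": {"deltas": [[0,0,-0.008,0,0,0],[0,0,-0.008,0,0,0]]}}

```text
t: 16.27
tcp_pos: [0.5237, -0.1251, 0.0647]
ee_rot: [-3.141, 0.001, -2.828]
wrist_force: [-0.4, 1.2, 5.3]
finger_gap: 0.919
finger_force: 2.6
```

Emit:
{"fn": "drive_tool", "kwargs": {"deltas": [[0,0,-0.008,0,0,0],[0,0,-0.008,0,0,0]]}}

```text
t: 16.52
tcp_pos: [0.5243, -0.1249, 0.0646]
ee_rot: [-3.141, 0.003, -2.828]
wrist_force: [-1.0, 2.8, 11.7]
finger_gap: 0.918
finger_force: 5.6
```

Emit:
{"fn": "drive_tool", "kwargs": {"deltas": [[0,0,-0.006,0,0,0],[0,0,-0.006,0,0,0]]}}

```text
t: 16.77
tcp_pos: [0.5247, -0.1249, 0.0646]
ee_rot: [-3.14, 0.004, -2.828]
wrist_force: [-0.4, 3.4, 15.8]
finger_gap: 0.922
finger_force: 7.9
```

Emit:
{"fn": "drive_tool", "kwargs": {"deltas": [[0,0,0.005,0,0,-0.02],[0,0,0.005,0,0,-0.05],[0,0,0.005,0,0,-0.08],[0,0,0.005,0,0,-0.11],[0,0,0.005,0,0,-0.14],[0,0,0.005,0,0,-0.162],[0,0,0.005,0,0,-0.162]]}}

```text
t: 17.65
tcp_pos: [0.5247, -0.1256, 0.0646]
ee_rot: [-3.14, 0.003, -2.955]
wrist_force: [-0.9, -0.6, 10.0]
finger_gap: 0.918
finger_force: 5.2
```

```bash
python3 ch2.py
```

```text
tcp [-0.06314551 -0.0003035 ] [ 0.52468337 -0.12562423  0.06464538] [-0.03727695  0.91118054 11.28896159]
982 yaw(deg, + = left end back) 0.45836350936219533 x0 -0.058551204436221034 y range [-0.05586815  0.05231722]
```

The tin is now square to within about 0.5°. I lift off, go behind it, narrow the fingers and push again.

Emit:
{"fn": "drive_tool", "kwargs": {"deltas": [[0,0,0.08,0,0,0],[0,0,0.29,0,0,0],[-0.2,-0.038,0.29,0,0,0],[-0.4,-0.076,0.29,0,0,0],[-0.55,-0.105,0.29,0,0,0],[-0.55,-0.105,0.29,0,0,0]]}}

```text
t: 18.45
tcp_pos: [0.4565, -0.1378, 0.098]
ee_rot: [3.141, -0.0, -2.956]
wrist_force: [0.2, -0.2, -0.3]
finger_gap: 0.922
finger_force: 0.0
```

Emit:
{"fn": "drive_tool", "kwargs": {"deltas": [[0,0,-0.1,0,0,0],[0,0,-0.2,0,0,0],[0,0,-0.4,0,0,0],[0,0,-0.65,0,0,0],[0,0,-0.65,0,0,0]], "grip": 0.59}}

```text
t: 19.08
tcp_pos: [0.4558, -0.1368, 0.0174]
ee_rot: [3.138, -0.005, -2.955]
wrist_force: [0.5, -0.0, 0.4]
finger_gap: 0.413
finger_force: 0.0
```

```bash
python3 chk.py t4; python3 -c "
from h import *;s=bot.state();print(s['ee_rot'],s['finger_gap'])"
```

```text
tcp rack [-0.13205085  0.00095618] tin rect [-61.5  -0.6] [ 60.3 110.3] 0.95
19.125 [ 0.45676377 -0.13729934  0.01866414] [-0.24470875  0.48706648  0.1632924 ]
side -1 front edge -0.03368443924092302 v extreme -0.05515948567805495
side 1 front edge -0.03404966297962918 v extreme 0.05391827011248013
[ 3.13965264e+00 -2.41961581e-03 -2.95487975e+00] 0.4073190116118655
```

Emit:
{"fn": "drive_tool", "kwargs": {"deltas": [[0.021,0.004,0,0,0,0],[0.042,0.008,0,0,0,0],[0.063,0.012,0,0,0,0],[0.084,0.016,0,0,0,0],[0.105,0.02,0,0,0,0],[0.126,0.024,0,0,0,0],[0.147,0.028,0,0,0,0],[0.168,0.032,0,0,0,0],[0.189,0.036,0,0,0,0],[0.21,0.04,0,0,0,0]]}}

```text
t: 20.38
tcp_pos: [0.4826, -0.133, 0.0197]
ee_rot: [3.142, 0.0, -2.955]
wrist_force: [0.8, 0.8, -0.5]
finger_gap: 0.413
finger_force: 0.0
```

Emit:
{"fn": "drive_tool", "kwargs": {"deltas": [[0.021,0.004,0,0,0,0],[0.042,0.008,0,0,0,0],[0.063,0.012,0,0,0,0],[0.084,0.016,0,0,0,0],[0.105,0.02,0,0,0,0],[0.126,0.024,0,0,0,0],[0.147,0.028,0,0,0,0],[0.168,0.032,0,0,0,0],[0.189,0.036,0,0,0,0],[0.21,0.04,0,0,0,0]]}}

```text
t: 21.62
tcp_pos: [0.5078, -0.1282, 0.0198]
ee_rot: [3.141, -0.0, -2.955]
wrist_force: [0.4, -0.5, 1.0]
finger_gap: 0.411
finger_force: 0.0
```

Emit:
{"fn": "drive_tool", "kwargs": {"deltas": [[0.021,0.004,0,0,0,0],[0.042,0.008,0,0,0,0],[0.063,0.012,0,0,0,0],[0.084,0.016,0,0,0,0],[0.105,0.02,0,0,0,0],[0.126,0.024,0,0,0,0],[0.147,0.028,0,0,0,0],[0.168,0.032,0,0,0,0],[0.189,0.036,0,0,0,0],[0.21,0.04,0,0,0,0]]}}

```text
t: 22.88
tcp_pos: [0.5331, -0.1233, 0.0198]
ee_rot: [3.142, 0.0, -2.955]
wrist_force: [0.1, -0.4, -0.2]
finger_gap: 0.408
finger_force: 0.0
```

```bash
python3 chk.py t5
```

```text
tcp rack [-0.05418682  0.00027276] tin rect [11.4  0. ] [ 25.8 109.6] 0.26
22.925 [ 0.53337522 -0.12337939  0.01980935] [ 0.61473857  0.14919938 -0.17669744]
side -1 front edge 0.02379154719879805 v extreme -0.05455141852137302
side 1 front edge 0.02284367392984308 v extreme 0.054775727669563325
```

Tin is centred and square at the mouth; carry on.

Emit:
{"fn": "drive_tool", "kwargs": {"deltas": [[0.021,0.004,0,0,0,0],[0.042,0.008,0,0,0,0],[0.063,0.012,0,0,0,0],[0.084,0.016,0,0,0,0],[0.105,0.02,0,0,0,0],[0.126,0.024,0,0,0,0],[0.147,0.028,0,0,0,0],[0.168,0.032,0,0,0,0],[0.189,0.036,0,0,0,0],[0.21,0.04,0,0,0,0]]}}

```text
t: 24.18
tcp_pos: [0.5583, -0.1186, 0.0198]
ee_rot: [3.142, 0.0, -2.955]
wrist_force: [-1.1, -0.9, 0.9]
finger_gap: 0.41
finger_force: 0.6
```

Emit:
{"fn": "drive_tool", "kwargs": {"deltas": [[0.021,0.004,0,0,0,0],[0.042,0.008,0,0,0,0],[0.063,0.012,0,0,0,0],[0.084,0.016,0,0,0,0],[0.105,0.02,0,0,0,0],[0.126,0.024,0,0,0,0],[0.147,0.028,0,0,0,0],[0.168,0.032,0,0,0,0],[0.189,0.036,0,0,0,0],[0.21,0.04,0,0,0,0]]}}

```text
t: 25.42
tcp_pos: [0.5835, -0.1138, 0.0197]
ee_rot: [3.142, 0.0, -2.955]
wrist_force: [-2.0, -0.6, 0.8]
finger_gap: 0.407
finger_force: 0.3
```

```bash
python3 chk.py t6
```

```text
tcp rack [-0.0028081   0.00029251] tin rect [45.  22.6] [ 2.5 63.1] 60.76
25.475 [ 0.58383922 -0.11373193  0.01981519] [-0.19487848 -0.34514907 -0.10328931]
side -1 front edge 0.07268863448692063 v extreme 0.007405988514380879Traceback (most recent call last):
  File "chk.py", line 14, in <module>
    print('side',e,'front edge',np.percentile(q[kk,0],99) if kk.sum() else None,'v extreme',np.percentile(e*q[kk,1],99)*e)
                                                                                            ~~~~~~~~~~~~~^^^^^^^^^^^^^^
    return _quantile_unchecked(
        a, q, axis, out, overwrite_input, method, keepdims, weights)
    return _ureduce(a,
                    func=_quantile_ureduce_func,
    ...<5 lines>...
                    overwrite_input=overwrite_input,
                    method=method)
    r = func(a, **kwargs)
    result = _quantile(arr,
                       quantiles=q,
    ...<2 lines>...
                       out=out,
                       weights=wgt)
    slices_having_nans = np.isnan(arr[-1, ...])
                                  ~~~^^^^^^^^^
IndexError: index -1 is out of bounds for axis 0 with size 0
```

View pics/t6.png

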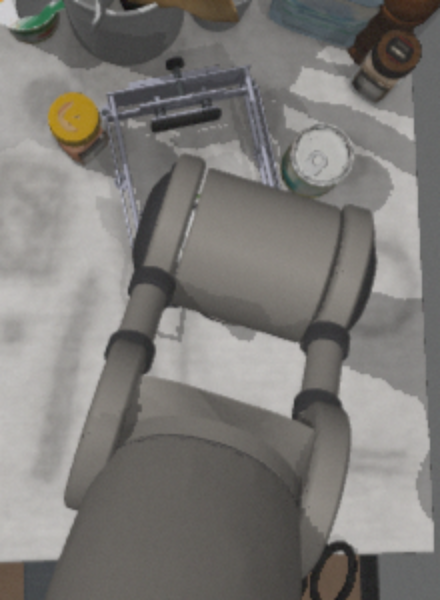

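The arm now hides the tin; the rack, buffer and bystanders at (77,118) and (318,158) are untouched. I carry on by feel.

Emit:
{"fn": "drive_tool", "kwargs": {"deltas": [[0.021,0.004,0,0,0,0],[0.042,0.008,0,0,0,0],[0.063,0.012,0,0,0,0],[0.084,0.016,0,0,0,0],[0.105,0.02,0,0,0,0],[0.126,0.024,0,0,0,0],[0.147,0.028,0,0,0,0],[0.168,0.032,0,0,0,0],[0.189,0.036,0,0,0,0],[0.21,0.04,0,0,0,0]]}}

```text
t: 26.72
tcp_pos: [0.6087, -0.109, 0.0198]
ee_rot: [3.142, 0.0, -2.955]
wrist_force: [-0.2, 0.5, 0.0]
finger_gap: 0.409
finger_force: 0.2
```

Emit:
{"fn": "drive_tool", "kwargs": {"deltas": [[0.016,0.003,0,0,0,0],[0.033,0.006,0,0,0,0],[0.049,0.009,0,0,0,0],[0.065,0.012,0,0,0,0],[0.082,0.016,0,0,0,0],[0.098,0.019,0,0,0,0],[0.114,0.022,0,0,0,0],[0.13,0.025,0,0,0,0],[0.14,0.027,0,0,0,0],[0.15,0.029,0,0,0,0]]}}

```text
t: 27.98
tcp_pos: [0.6265, -0.1055, 0.0198]
ee_rot: [3.141, -0.0, -2.955]
wrist_force: [-0.7, -0.4, 0.4]
finger_gap: 0.407
finger_force: 0.2
```

Emit:
{"fn": "drive_tool", "kwargs": {"deltas": [[0.01,0.002,0,0,0,0],[0.02,0.004,0,0,0,0],[0.03,0.006,0,0,0,0],[0.04,0.008,0,0,0,0],[0.05,0.01,0,0,0,0]]}}

```text
t: 28.6
tcp_pos: [0.6326, -0.1043, 0.0198]
ee_rot: [3.142, 0.0, -2.955]
wrist_force: [-0.3, -0.8, 0.3]
finger_gap: 0.408
finger_force: 0.2
```

```bash
cat > f.py <<'E'
from h import *
u=np.array([.9823,.1874]);v=np.array([-.1874,.9823]);o=np.array([.66,-.0995])
F=[]
for i in range(1):
    s=bot.state();F.append(np.array(s['wrist_force'])[:2]@u)
t=np.array(s['tcp_pos'])[:2];print(s['t'],'x',(t-o)@u+o@u-.555,'v',(t-o)@v,'Fu',F,'z',s['wrist_force'][2],'ff',s['finger_force'])
E
python3 f.py
```

```text
28.6 x 0.04681721129825622 v 0.00042257069422797604 Fu [np.float64(-0.39503611563944324)] z 0.32718611693984545 ff 0.23825428448617458
```

Emit:
{"fn": "drive_tool", "kwargs": {"deltas": [[0.008,0.0015,0,0,0,0],[0.016,0.003,0,0,0,0],[0.024,0.0045,0,0,0,0],[0.032,0.006,0,0,0,0],[0.041,0.008,0,0,0,0],[0.049,0.009,0,0,0,0],[0.057,0.011,0,0,0,0],[0.065,0.0125,0,0,0,0]]}}

```text
t: 29.6
tcp_pos: [0.6403, -0.1028, 0.0198]
ee_rot: [3.141, -0.0, -2.955]
wrist_force: [-0.7, -0.3, 0.3]
finger_gap: 0.409
finger_force: 0.3
```

Emit:
{"fn": "drive_tool", "kwargs": {"deltas": [[0.008,0.0015,0,0,0,0],[0.016,0.003,0,0,0,0],[0.024,0.0045,0,0,0,0],[0.024,0.0045,0,0,0,0]]}}

```text
t: 30.1
tcp_pos: [0.6433, -0.1022, 0.0197]
ee_rot: [3.142, 0.0, -2.955]
wrist_force: [0.2, 0.9, -0.4]
finger_gap: 0.41
finger_force: 0.0
```

Emit:
{"fn": "drive_tool", "kwargs": {"deltas": [[0.008,0.0015,0,0,0,0],[0.016,0.003,0,0,0,0],[0.016,0.003,0,0,0,0]]}}

```text
t: 30.48
tcp_pos: [0.6452, -0.1019, 0.0198]
ee_rot: [3.142, 0.0, -2.955]
wrist_force: [-0.2, 0.6, -0.2]
finger_gap: 0.411
finger_force: 0.0
```

```bash
python3 f.py
```

```text
30.475 x 0.05969975530848581 v 0.0004141511121744201 Fu [np.float64(-0.06433962231800418)] z -0.15347320835210426 ff 0.0
```

Emit:
{"fn": "drive_tool", "kwargs": {"deltas": [[0.008,0.0015,0,0,0,0],[0.016,0.003,0,0,0,0],[0.016,0.003,0,0,0,0]]}}

```text
t: 30.85
tcp_pos: [0.6471, -0.1015, 0.0197]
ee_rot: [3.142, 0.0, -2.955]
wrist_force: [-0.4, -1.0, -0.9]
finger_gap: 0.41
finger_force: 0.0
```

Emit:
{"fn": "drive_tool", "kwargs": {"deltas": [[0.008,0.0015,0,0,0,0],[0.016,0.003,0,0,0,0],[0.016,0.003,0,0,0,0]]}}

```text
t: 31.22
tcp_pos: [0.6487, -0.1012, 0.0197]
ee_rot: [3.141, -0.0, -2.955]
wrist_force: [-2.2, 0.3, 1.8]
finger_gap: 0.411
finger_force: 0.9
```

Emit:
{"fn": "drive_tool", "kwargs": {"deltas": [[0.008,0.0015,0,0,0,0],[0.008,0.0015,0,0,0,0]]}}

```text
t: 31.48
tcp_pos: [0.6495, -0.101, 0.0197]
ee_rot: [3.141, -0.001, -2.955]
wrist_force: [-4.1, -1.0, 2.3]
finger_gap: 0.414
finger_force: 2.1
```

Emit:
{"fn": "drive_tool", "kwargs": {"deltas": [[0.008,0.0015,0,0,0,0],[0.008,0.0015,0,0,0,0]]}}

```text
t: 31.72
tcp_pos: [0.6504, -0.1008, 0.0197]
ee_rot: [3.141, -0.001, -2.955]
wrist_force: [-4.4, -0.4, 3.2]
finger_gap: 0.41
finger_force: 2.5
```

Emit:
{"fn": "drive_tool", "kwargs": {"deltas": [[0.008,0.0015,0,0,0,0],[0.008,0.0015,0,0,0,0]]}}

```text
t: 31.98
tcp_pos: [0.6511, -0.1007, 0.0197]
ee_rot: [3.141, -0.002, -2.955]
wrist_force: [-6.1, -0.7, 3.6]
finger_gap: 0.412
finger_force: 3.0
```

Emit:
{"fn": "drive_tool", "kwargs": {"deltas": [[0.008,0.0015,0,0,0,0],[0.008,0.0015,0,0,0,0]]}}

```text
t: 32.22
tcp_pos: [0.6518, -0.1005, 0.0197]
ee_rot: [3.141, -0.002, -2.955]
wrist_force: [-6.6, -0.5, 3.5]
finger_gap: 0.412
finger_force: 3.5
```

Emit:
{"fn": "drive_tool", "kwargs": {"deltas": [[0.008,0.0015,0,0,0,0],[0.008,0.0015,0,0,0,0]]}}

```text
t: 32.48
tcp_pos: [0.6525, -0.1004, 0.0197]
ee_rot: [3.141, -0.003, -2.955]
wrist_force: [-8.1, -2.0, 3.3]
finger_gap: 0.41
finger_force: 4.0
```

Emit:
{"fn": "drive_tool", "kwargs": {"deltas": [[0.008,0.0015,0,0,0,0],[0.008,0.0015,0,0,0,0]]}}

```text
t: 32.72
tcp_pos: [0.6532, -0.1003, 0.0197]
ee_rot: [3.141, -0.003, -2.955]
wrist_force: [-9.9, -1.0, 5.3]
finger_gap: 0.415
finger_force: 4.6
```

Emit:
{"fn": "drive_tool", "kwargs": {"deltas": [[0.008,0.0015,0,0,0,0],[0.008,0.0015,0,0,0,0]]}}

```text
t: 32.98
tcp_pos: [0.6539, -0.1002, 0.0197]
ee_rot: [3.141, -0.004, -2.955]
wrist_force: [-10.7, -1.9, 6.9]
finger_gap: 0.409
finger_force: 5.2
```

```bash
python3 f.py
```

```text
32.975 x 0.06851384668120308 v 0.0005013427400830856 Fu [np.float64(-10.842540116662816)] z 6.855791520302187 ff 5.1817260682582855
```

Emit:
{"fn": "drive_tool", "kwargs": {"deltas": [[0.008,0.0015,0,0,0,0],[0.008,0.0015,0,0,0,0]]}}

```text
t: 33.22
tcp_pos: [0.6545, -0.1, 0.0197]
ee_rot: [3.14, -0.005, -2.955]
wrist_force: [-11.2, -2.7, 6.8]
finger_gap: 0.408
finger_force: 5.7
```

Emit:
{"fn": "drive_tool", "kwargs": {"deltas": [[0.008,0.0015,0,0,0,0],[0.008,0.0015,0,0,0,0]]}}

```text
t: 33.48
tcp_pos: [0.6552, -0.0999, 0.0197]
ee_rot: [3.14, -0.005, -2.955]
wrist_force: [-12.1, -1.2, 7.1]
finger_gap: 0.41
finger_force: 6.3
```

```bash
python3 f.py
python3 - <<'E'
from h import *
im,d=grab('scene'); cv2.imwrite('pics/s3.png',cv2.resize(im[150:300,230:400,::-1],None,fx=4,fy=4))
E
```

```text
33.475 x 0.06989704143620046 v 0.0005425424704260607 Fu [np.float64(-12.127651846646154)] z 7.106338336119895 ff 6.29745751619339
```

View pics/s3.png

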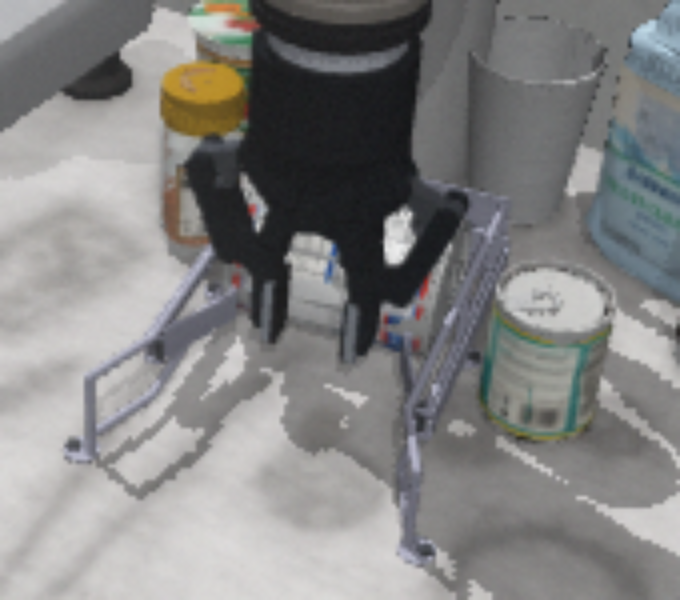

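The left keeper (155,345)–(235,300) and the right one at about (405,350) now lean in behind the tin. One more small lean, then I ease off slowly and check.

Emit:
{"fn": "drive_tool", "kwargs": {"deltas": [[0.008,0.0015,0,0,0,0],[0.008,0.0015,0,0,0,0],[0.008,0.0015,0,0,0,0]]}}

```text
t: 33.9
tcp_pos: [0.6559, -0.0998, 0.0197]
ee_rot: [3.14, -0.006, -2.955]
wrist_force: [-13.1, -2.3, 7.2]
finger_gap: 0.412
finger_force: 6.8
```

Emit:
{"fn": "drive_tool", "kwargs": {"deltas": [[-0.008,-0.0015,0,0,0,0],[-0.016,-0.003,0,0,0,0],[-0.024,-0.0045,0,0,0,0],[-0.033,-0.006,0,0,0,0],[-0.041,-0.008,0,0,0,0],[-0.049,-0.009,0,0,0,0]]}}

```text
t: 34.65
tcp_pos: [0.6523, -0.1004, 0.0194]
ee_rot: [3.141, -0.001, -2.955]
wrist_force: [-4.6, -0.9, -0.6]
finger_gap: 0.41
finger_force: 2.4
```

Emit:
{"fn": "drive_tool", "kwargs": {"deltas": [[-0.012,-0.002,0,0,0,0],[-0.024,-0.0045,0,0,0,0],[-0.036,-0.007,0,0,0,0],[-0.048,-0.009,0,0,0,0],[-0.06,-0.012,0,0,0,0]]}}

```text
t: 35.28
tcp_pos: [0.6461, -0.102, 0.0203]
ee_rot: [-3.141, 0.002, -2.955]
wrist_force: [-0.2, 0.2, 0.6]
finger_gap: 0.411
finger_force: 0.0
```

```bash
python3 f.py
```

```text
35.275 x 0.06054637421804854 v 0.00017882705728575156 Fu [np.float64(-0.1982759462022064)] z 0.5859317875966098 ff 0.0
```

Emit:
{"fn": "drive_tool", "kwargs": {"deltas": [[-0.1,-0.019,0,0,0,0],[-0.25,-0.048,0,0,0,0],[-0.4,-0.076,0,0,0,0],[-0.55,-0.105,0.1,0,0,0],[-0.7,-0.134,0.3,0,0,0],[-0.85,-0.162,0.5,0,0,0],[-1,-0.19,0.7,0,0,0],[-1,-0.19,0.7,0,0,0]]}}

```text
t: 36.28
tcp_pos: [0.5261, -0.1253, 0.1058]
ee_rot: [-3.139, 0.004, -2.956]
wrist_force: [-0.1, 0.0, -0.0]
finger_gap: 0.411
finger_force: 0.0
```

Emit:
{"fn": "drive_tool", "kwargs": {"deltas": [[-0.25,-0.05,0.25,0,0,0],[-0.5,-0.1,0.5,0,0,0],[-0.5,-0.1,0.5,0,0,0]]}}

```text
t: 36.65
tcp_pos: [0.4658, -0.1373, 0.1651]
ee_rot: [-3.14, 0.003, -2.956]
wrist_force: [0.3, -0.1, 0.0]
finger_gap: 0.405
finger_force: 0.0
```

```bash
python3 - <<'E'
from m import *
im,d=grab('top'); a=cv2.resize(im[100:260,235:375,::-1],None,fx=3,fy=3)
C=cloud('top',d);h=(np.clip(C[100:260,235:375,2],0,.09)*2800).astype(np.uint8)
cv2.imwrite('pics/t9.png',cv2.resize(np.hstack([a,cv2.cvtColor(cv2.resize(h,None,fx=3,fy=3,interpolation=0),cv2.COLOR_GRAY2BGR)]),(795,454)))
u=np.array([.9823,.1874]);v=np.array([-.1874,.9823]);o=np.array([.66,-.0995])
H=C.reshape(-1,3);q=(H[:,:2]-o)@np.c_[u,v]; q[:,0]+=o@u-.555
k=(H[:,2]>.062)&(H[:,2]<.082)&(q[:,0]>.03)&(q[:,0]<.16)&(abs(q[:,1])<.062)
print(cv2.minAreaRect((q[k]*1000).astype(np.float32)),bot.state()['t'])
E
python3 ch2.py .108
```

```text
((111.68485260009766, -0.7395057678222656), (109.86689758300781, 56.674407958984375), 89.99715423583984) 36.7
tcp [-0.12275644 -0.00024584] [ 0.46611862 -0.13673832  0.16324906] [ 0.00826746 -0.47937876 -0.56315442]
520 yaw(deg, + = left end back) -0.1619599244911939 x0 0.11396243498965727 y range [-0.06346149  0.03183261]
```

View pics/t9.png

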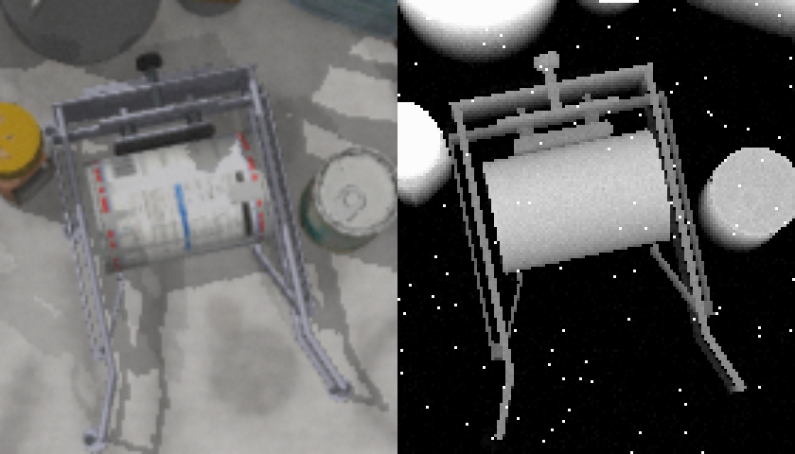

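The tin sits square (about 0°) at rack x ≈ 112 mm against the buffer. Both keeper tips, at (520,272) and (652,245), are behind it and inboard of its ends, and the bystanders are unmoved.

```bash
python3 -c "
from bench import bot
print(bot.finish_job())"
```

```text
the job is handed in; nothing more can be done
None
```

I handed the job in; no verdict came back. In the last picture the tin lies square in the rack about 112 mm in, against the buffer, with both keepers in behind it and the small tin and spice jar unmoved; the keeper and buffer holding forces couldn't be read directly.

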